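Seat a slotted plate on a fixture's pins and hold it against the fence with a spacer

ROBOT

A 6-joint arm with a two-finger parallel gripper is mounted at the origin on a cart in front of the work surface, level with it; the furniture and walls round the work are solid. World frame = base frame: x ahead of the robot, y to its left, z up, the work surface at z = 0. Lengths are in mm, angles in rad, forces in N, time in s.
With the tool pointing down it reaches from about 350 to 775 mm from the base axis. Payload 7.3 kg.
Tool frame: the origin (TCP) lies at the very end of the fingers, on their centre line; the grasp point (between the pads) lies bot.grip_point_offset behind it (bot.grip_point_offset is the distance from the TCP to the grasp point, in mm); z points along the fingers, y is the line along which they close (so a half turn about z gives the same grasp; the last joint's range is limited). The gripper opens to 92 mm and grips with 3 to 60 N. Pads are 19 mm wide; open, the fingers measure 130 mm over their backs; the gripper's body (75 mm by 190 mm) begins 47 mm behind the grasp point.
Start: joints at [0.977, 0.342, 1.524, -0, 1.275, -0.146], TCP at [227.307, 473.265, 190.141] pointing down, gripper open.
Joint ranges: [-2.53, 2.53], [-0.77, 2.02], [0.04, 2.7], [-1, 4.14], [0.28, 2.66], [-3.11, 3.11]. Speed limits (rad/s): [2.57, 2.57, 3.14, 3.14, 3.14, 3.14].

INTERFACE

Orientations are given as [roll, pitch, yaw] about the fixed x, y, z axes, in that order (R = Rz(yaw) Ry(pitch) Rx(roll)).
In Python, from plant import bot gives the robot as it stands. The module is installed in compiled form; this text tells all that it offers.
- The arm moves only by the tool carry_out, never from a script. Its argument "plan" is a list of rows, each an object of numbers: "tx", "ty", "tz": the shift along the world's x, y, z in mm; "rx", "ry", "rz": the turn, a rotation vector about the world's x, y, z in rad. A call has 1 to 12 rows; each row shifts and turns the commanded pose from where the row before left it; what a row does not reach is not made up. A row lasts 1/10 s, in which the tool goes at most 50 mm and 8.59 degrees, less where a joint would pass 70% of its speed; a pose out of reach is approached as far as the arm can. A call with a gripper value outside its range is refused whole. "gripper" is the closure, from 0 (fully open) to 1 (shut), set as the call begins (left out, the last holds). The fingers move at their own pace and stop on an object; the grip force is fixed at half the most. Time passes only in rows, so rows that do not move let the fingers close. It gives the time, the measured TCP pose, the force, the opening and the grip force at its end, in the units of the state.
- bot.get_obs(): the state, without advancing time (a new reading comes with each control period).
- bot.capture(name): name is "scene" or "top" or "wrist"; returns the picture (420x560x3 uint8, red, green, blue); there is no depth.
- bot.camera_model(name): a dict with "camera_matrix" (3x3 intrinsics, pixels), "R" (3x3) and "t" (3): a world point X has camera coordinates R X + t. Camera axes: x right, y down, z forward; pixel columns grow to the right and rows downward; lengths in mm; the calibration is good to about 2 mm. A picture is of the moment at which its call begins: read the wrist's pose just before it. camera_model takes no time and is no camera call; for the wrist camera it gives the pose at the moment of the call.
- bot.close_job(): hands the job in; it is judged then, once.
The state is a dict: "time": time; "joint_positions": joint angles; "dq": joint speeds; "tau": joint torques, N m; "tool_pos": TCP position; "tcp_rot": TCP orientation; "contact_force": force on the tool from outside, world axes, zero at the start; "moment": the same for the moment, N m; "grip_width": finger opening in mm; "finger_force": force on a finger pad.
Only numpy, scipy, OpenCV 4.12 (cv2) and the standard library are available. Lean on these libraries where they do the work, as an engineer would, in place of code of your own. Each camera call takes 0.05 s, during which the arm holds its last target. There are 200 camera calls.

TASK

Lower the slotted plate over the two locating pins of the fixture until it rests flat on the base, and let it go. Then take the spacer block, put it upright down into the gap between a stop and the plate's front edge - only at the short stop is the gap wide enough, do not force it in at the long one - and with it push the plate against the sprung plunger until its whole rear edge is flush with the fence. Finish like that, still gripping the spacer and pressing the plate flush; leave the other things on the bench where they are.

Things in the scene. Friction and masses are not known exactly. Their poses are not given: they have to be found in the camera images.
- jig: Fixture fixed to the bench: dark steel base 180 x 200 x 12 mm. Origin on the bench; +x points from the stops to the fence (roughly away from the robot), z up. Base spans x -100 to +80 mm, y -100 to +100, top at z = 12 mm. It carries the fence, two pins at x = +9 mm, y = +-50 mm, and two stops at y = +-35 mm, front faces at x = -85 mm
- fence_mid (a point): Middle of the top front edge of the steel fence, at jig x = +60, y = 0, z = 28 mm. The fence is 170 mm long along jig y, 14 mm thick. Under this point, at z = 18 mm, a brass sprung plunger of 8 mm diameter stands 5 mm out of the fence; it pushes back with 1.2 N when touched and 2.2 N when the plate is flush; pushed at a stop, off centre, the plate needs 6 to 10 N to lie flush at both ends
- pin_left (a point): Tip of the left locating pin (jig x = +9, y = +50 mm), upright, 8 mm diameter, tapered over its last 5 mm; tip at z = 32 mm, 20 mm above the base
- pin_right (a point): Tip of the right locating pin, the same at jig x = +9, y = -50 mm
- stop_short: Short steel stop block fixed on the base, 25 mm (x) x 50 mm (y) x 16 mm high, parallel to the jig. Origin mid underside, at jig x = -72.5 mm, y = +35 or -35 mm (either side); rear face at jig x = -60 mm. The gap from it to the seated plate's front edge is 24 mm with the pins midway in the slots, 30 mm with the plate flush: wide enough for the spacer
- stop_long: Long steel stop block fixed on the base on the other side, 44 mm (x) x 50 mm (y) x 16 mm high, parallel to the jig. Origin on its underside 12.5 mm behind its front face, at jig x = -72.5 mm; rear face at jig x = -41 mm. The gap behind it is 5 mm (11 mm with the plate flush): too narrow for the spacer
- plate: Loose aluminium plate 90 (x) x 150 (y) x 12 mm, 0.25 kg, handle up. Origin mid underside. Handle rib in the middle, 14 (x) x 44 (y) mm, from z = 12 to 48 mm: grip across x. Through slots at x = 0, y = +-50 mm, 22 mm long (x), 10 wide (y). Half-turn symmetric. Seated: origin at jig z = 12 mm, x axes parallel; at jig x = +9 mm the pins are midway in the slots, at +15 mm it is flush with the fence
- spacer: Loose dark grey plastic spacer block with grip ribs, standing upright on the bench: 16 mm thick (x) x 30 mm wide (y) x 76 mm high, 80 g. Origin at the middle of its underside, z up. Half-turn symmetric
- tape_red: Roll of red tape lying flat, 57 mm across, 24 mm high, origin at the middle of its underside: bystander
- marker: Marker pen lying along its y, 136 mm long, 18 mm thick, origin at the middle of its underside: bystander
- solder_spool: Small spool of solder lying flat, 46 x 65 x 15 mm, origin at the middle of its underside: bystander
- caliper: Digital caliper lying along its y, 72 x 200 x 12 mm, origin at the middle of its underside: bystander

How it is judged (in metres and radians):
On the way, in this order (a step that is already met when the one before it is completed fails the run):
1. the plate rests flat on the base with both pins through its slots (z of plate in the frame of jig between 0.0095 and 0.014 m and angle between plate's own z axis and vertical below 0.03 rad and x of plate in the frame of jig between 0 and 0.018 m and y of plate in the frame of jig between -0.004 and 0.004 m), for 0.3 s.
2. the spacer stands down in the gap at the short stop, the plate still seated (all of step 1 and z of spacer in the frame of jig below 0.018 m and x of spacer in the frame of stop_short between 0.0185 and 0.04 m and y of spacer in the frame of stop_short between -0.025 and 0.025 m and angle between spacer's own z axis and vertical below 0.2 rad), for 0.2 s.
At the end, for the whole second after the job is handed in: plate flat on the base over both pins (2 mm, 0.03 rad) and flush with the fence (2 mm, 0.025 rad); spacer upright (0.2 rad) in the gap at the short stop, foot 6 mm or more below the plate's top, gripped and pressing the plate (each over 3 N); hand not touching the plate (under 1 N) (all of step 2 and x of plate in the frame of jig above 0.013 m and angle between the x axis of plate and the x axis of jig, either way round below 0.025 rad and contact force between spacer and plate above 3 N and contact force between the fingers and spacer above 3 N and contact force between each of the arm, the fingers and plate below 1 N); the arm keeps its last pose, push and grip.
It fails at once if the spacer is forced at the long stop (over 5 N) (contact force between spacer and stop_long above 5 N).
It fails at once if the tape red is disturbed (moved over 30 mm) (distance of tape_red from where it was at the start of the episode above 0.03 m).
It fails at once if the marker is disturbed (moved over 30 mm) (distance of marker from where it was at the start of the episode above 0.03 m).
It fails at once if the solder spool is disturbed (moved over 30 mm) (distance of solder_spool from where it was at the start of the episode above 0.03 m).
It fails at once if the caliper is disturbed (moved over 30 mm) (distance of caliper from where it was at the start of the episode above 0.03 m).
It also fails if it takes over 64 s, if anything falls off the work surface, if the arm or the gripper's body presses on something with over 40 N, if the wrist force passes 120 N, or if a joint passes its speed limit or range.

## Working session

There is one attempt and no reset: what is moved stays moved. The work goes in short steps, Python scripts to look and compute and a tool call to move; the robot and the scene stay as the last step left them, time stands still between calls to the robot, and variables do not carry over. Pictures are saved under pics/ and viewed, at most 10 in all, crops included, and the job is handed in when it is done.

Besides the shell and the picture viewer there is one more tool, called after "Request:" as name(argument=value, ...), one argument or row to a line, values as JSON. carry_out: Moves the arm, as the interface text tells. Its arguments: {"type":"object","properties":{"plan":{"type":"array"},"gripper":{"type":"number"}},"required":["plan"]}

```bash
mkdir -p pics; python3 - <<'E'
from plant import bot
import cv2,numpy as np
o=bot.get_obs();print({k:np.round(v,3).tolist() for k,v in o.items()},bot.grip_point_offset)
for n in("scene","top"):
    im=bot.capture(n);cv2.imwrite(f"pics/{n}0.png",im[:,:,::-1])
    m=bot.camera_model(n);print(n,{k:np.round(v,3).tolist() for k,v in m.items()})
E
```

```text
{'time': 0.0, 'joint_positions': [0.977, 0.343, 1.525, 0.0, 1.275, -0.146], 'dq': [-0.001, -0.001, 0.001, 0.0, -0.0, -0.001], 'tau': [0.001, -43.124, -24.422, 0.072, 0.056, -0.0], 'tool_pos': [227.015, 472.857, 189.441], 'tcp_rot': [-3.14, -0.0, 2.694], 'contact_force': [0.15, -0.005, -0.36], 'moment': [0.011, -0.023, -0.006], 'finger_force': 0.0, 'grip_width': 91.931} 18.8
scene {'camera_matrix': [[382.155, 0.0, 280.023], [0.0, 382.155, 208.07], [0.0, 0.0, 1.0]], 'R': [[0.84, -0.542, 0.001], [-0.217, -0.339, -0.915], [0.497, 0.769, -0.402]], 't': [-392.925, 177.766, 719.435]}
top {'camera_matrix': [[398.894, 0.0, 278.808], [0.0, 398.894, 211.247], [0.0, 0.0, 1.0]], 'R': [[-0.025, -1.0, -0.013], [-0.994, 0.026, -0.108], [0.108, 0.01, -0.994]], 't': [41.916, 508.381, 1023.028]}
```

View pics/top0.png

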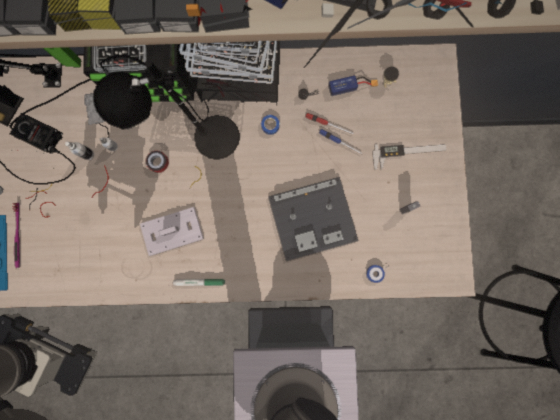

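View pics/scene0.png

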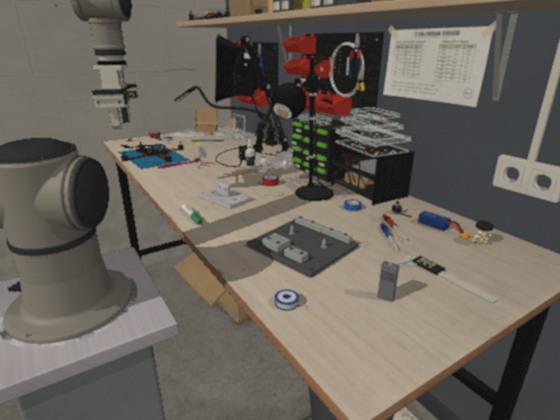

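The top picture shows the jig around (313,218), with the fence at the top edge from (274,194) to (337,181). The plate is at (171,231), the spacer at (410,208), the marker at (200,282), the red-inner tape roll near (157,160) and a white/blue roll at (375,274). Next I'll enlarge the crop for more accurate points.

```bash
cat > h.py <<'E'
import numpy as np,cv2
from plant import bot
def ray(m,u,v,z):
    K,R,t=(np.array(m[k]) for k in("camera_matrix","R","t"))
    d=R.T@np.linalg.solve(K,[u,v,1.]);c=-R.T@t
    return (c+d*(z-c[2])/d[2])
def proj(m,P):
    K,R,t=(np.array(m[k]) for k in("camera_matrix","R","t"))
    q=(np.atleast_2d(P)@R.T+t)@K.T
    return q[:,:2]/q[:,2:]
def snap(n,name):
    m=bot.camera_model(n);im=bot.capture(n)[:,:,::-1].copy();cv2.imwrite(f"pics/{name}.png",im)
    np.save(f"pics/{name}.npy",m,allow_pickle=True);return m,im
def load(name): return np.load(f"pics/{name}.npy",allow_pickle=True).item()
E
python3 - <<'E'
from h import *
m=bot.camera_model("top");np.set_printoptions(precision=1,suppress=True)
for n,u,v,z in [("plate",171,231,12),("handle",169,230,48),("spacer",410,207,76),("pinL",293,215,32),("pinR",329,206,32),("fenceL",275,195,28),("fenceR",337,181,28),("stopR",333,237,28),("stopL",305,241,28),("marker",200,282,10),("tape",157,160,24),("tapeb",375,274,24),("cal",400,150,6)]:print(n,ray(m,u,v,z))
w=bot.camera_model("wrist");o=bot.get_obs();c=-w["R"].T@w["t"];print(w["camera_matrix"],c,o["tool_pos"],w["R"])
im=cv2.imread("pics/top0.png")[160:295,130:430];cv2.imwrite("pics/t1.png",cv2.resize(im,None,fx=2.66,fy=2.66,interpolation=cv2.INTER_CUBIC))
E
```

```text
plate [465.6 317.9  12. ]
handle [466.  312.9  48. ]
spacer [ 506.  -300.5   76. ]
pinL [498.   -8.2  32. ]
pinR [ 519.2 -103.2   32. ]
fenceL [552.7  37.8  28. ]
fenceR [ 585.8 -127.4   28. ]
stopR [ 437.9 -111.    28. ]
stopL [429.4 -37.6  28. ]
marker [329.3 241.3  10. ]
tape [657.1 353.1  24. ]
tapeb [ 339.6 -216.3   24. ]
cal [ 670.6 -305.2    6. ]
[[325.5   0.  278.8]
 [  0.  325.5 211.5]
 [  0.    0.    1. ]] [168.3 500.8 384.4] [227.1 472.9 189.5] [[ 0.4  0.9 -0. ]
 [ 0.9 -0.4  0.2]
 [ 0.2 -0.1 -1. ]]
```

View pics/t1.png

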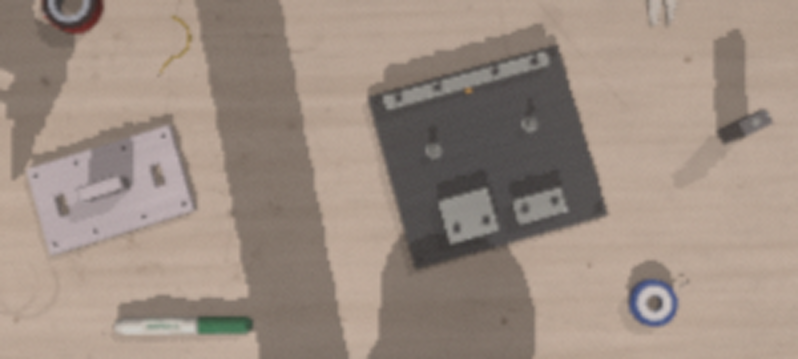

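The left stop in the picture (world +y) is the long one, and the right stop is short, at jig y = -35. Next I'll go over the plate and look from close by.

Request:
carry_out(
  plan=[
    {"tx": 24, "ty": -16, "rz": -0.085},
    {"tx": 24, "ty": -16, "rz": -0.085},
    {"tx": 24, "ty": -16, "rz": -0.085},
    {"tx": 24, "ty": -16, "rz": -0.085},
    {"tx": 24, "ty": -16, "rz": -0.085},
    {"tx": 24, "ty": -16, "rz": -0.085},
    {"tx": 24, "ty": -16, "rz": -0.085},
    {"tx": 24, "ty": -16, "rz": -0.085},
    {"tx": 24, "ty": -16, "rz": -0.085},
    {"tx": 24, "ty": -16, "rz": -0.085},
    {},
    {},
  ],
  gripper=0,
)

```text
invalid input at $.plan[0]: expected keys tx, ty, tz, rx, ry, rz
```

```bash
python3 - <<'E'
from h import *
m,im=snap("wrist","w1");cv2.imwrite("pics/w1b.png",cv2.resize(im,(800,600),interpolation=cv2.INTER_CUBIC))
E
```

```text
(no output)
```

View pics/w1b.png

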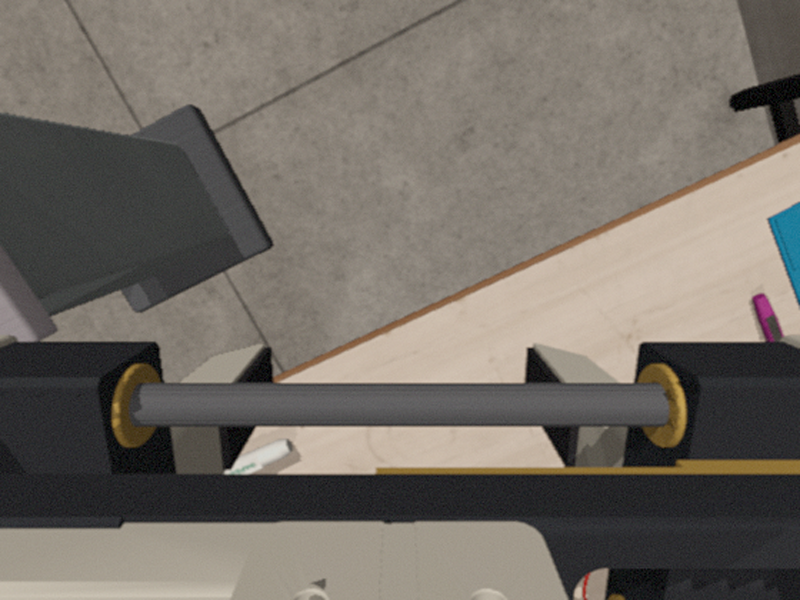

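The row format needs all six keys. The picture shows the gripper filling the lower half of the wrist view, so the object has to lie about 100 mm ahead along tool x.

Request:
carry_out(
  plan=[
    {"tx": 26, "ty": -26, "tz": 0, "rx": 0, "ry": 0, "rz": -0.085},
    {"tx": 26, "ty": -26, "tz": 0, "rx": 0, "ry": 0, "rz": -0.085},
    {"tx": 26, "ty": -26, "tz": 0, "rx": 0, "ry": 0, "rz": -0.085},
    {"tx": 26, "ty": -26, "tz": 0, "rx": 0, "ry": 0, "rz": -0.085},
    {"tx": 26, "ty": -26, "tz": 0, "rx": 0, "ry": 0, "rz": -0.085},
    {"tx": 26, "ty": -26, "tz": 0, "rx": 0, "ry": 0, "rz": -0.085},
    {"tx": 26, "ty": -26, "tz": 0, "rx": 0, "ry": 0, "rz": -0.085},
    {"tx": 26, "ty": -26, "tz": 0, "rx": 0, "ry": 0, "rz": -0.085},
    {"tx": 26, "ty": -26, "tz": 0, "rx": 0, "ry": 0, "rz": -0.085},
    {"tx": 26, "ty": -26, "tz": 0, "rx": 0, "ry": 0, "rz": -0.085},
    {"tx": 0, "ty": 0, "tz": 0, "rx": 0, "ry": 0, "rz": 0},
    {"tx": 0, "ty": 0, "tz": 0, "rx": 0, "ry": 0, "rz": 0},
  ],
  gripper=0,
)

```text
time: 1.35
tool_pos: [487.2, 212.8, 189.6]
tcp_rot: [-3.14, -0.0, 1.843]
contact_force: [-1.0, -0.0, -0.0]
grip_width: 91.9
finger_force: 0.0
```

```bash
python3 - <<'E'
from h import *
m,im=snap("wrist","w2");cv2.imwrite("pics/w2b.png",cv2.resize(im,(800,600),interpolation=cv2.INTER_CUBIC))
E
```

```text
(no output)
```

View pics/w2b.png

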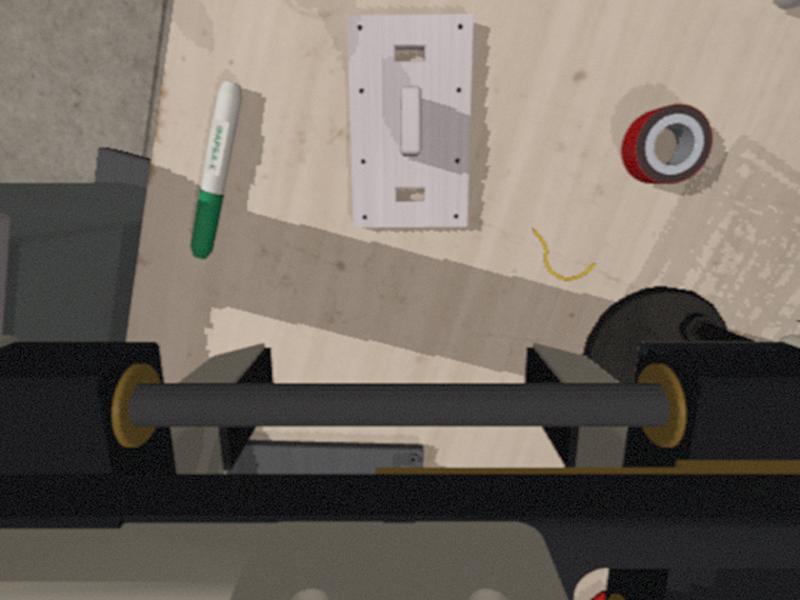

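The plate is clearly seen (800 px view), with top corners at (348,15), (473,14), (468,227) and (354,227). The slots are at (410,53) and (410,195), and the handle top is at (411,120). I'll fit its pose.

```bash
cat >> h.py <<'E'
from scipy.optimize import least_squares
def fit(m,obj,px,z0,x0):
    obj=np.array(obj,float);px=np.array(px,float)
    def f(p):
        c,s=np.cos(p[2]),np.sin(p[2])
        W=obj@np.array([[c,-s,0],[s,c,0],[0,0,1]]).T+[p[0],p[1],z0]
        return (proj(m,W)-px).ravel()
    r=least_squares(f,x0,loss="soft_l1");return r.x,r.fun.reshape(-1,2)
E
python3 - <<'E'
from h import *
np.set_printoptions(precision=3,suppress=True)
m=load("w2")
# image up ~ plate +y, right ~ +x (world x ahead)
obj=[(-45,75,12),(45,75,12),(45,-75,12),(-45,-75,12),(0,50,12),(0,-50,12)]
px=np.array([(348,15),(473,14),(468,227),(354,227),(410,54),(410,195)])*.7
print(fit(m,obj,px,0,[466,313,.27]))
print(fit(m,obj+[(0,0,48)],np.vstack([px,[[411*.7,119*.7]]]),0,[466,313,.27]))
# sanity: unconstrained heights
print(bot.get_obs()["tool_pos"])
E
```

```text
(array([467.896, 317.676,   0.278]), array([[-0.435,  0.372],
       [ 0.303,  0.295],
       [-0.527, -0.358],
       [-0.065,  0.22 ],
       [ 0.287, -0.323],
       [ 0.369, -0.28 ]]))
(array([467.772, 317.779,   0.278]), array([[-0.523,  0.224],
       [ 0.223,  0.153],
       [-0.608, -0.473],
       [-0.153,  0.101],
       [ 0.202, -0.463],
       [ 0.284, -0.401],
       [ 0.417,  0.799]]))
[486.738 213.444 189.79 ]
```

Request:
carry_out(
  plan=[
    {"tx": -5, "ty": 26, "tz": 0, "rx": 0, "ry": 0, "rz": 0.006},
    {"tx": -5, "ty": 26, "tz": 0, "rx": 0, "ry": 0, "rz": 0},
    {"tx": -5, "ty": 26, "tz": 0, "rx": 0, "ry": 0, "rz": 0},
    {"tx": -4.5, "ty": 26.4, "tz": 0, "rx": 0, "ry": 0, "rz": 0},
    {"tx": 0, "ty": 0, "tz": -30, "rx": 0, "ry": 0, "rz": 0},
    {"tx": 0, "ty": 0, "tz": -30, "rx": 0, "ry": 0, "rz": 0},
    {"tx": 0, "ty": 0, "tz": -30, "rx": 0, "ry": 0, "rz": 0},
    {"tx": 0, "ty": 0, "tz": -30, "rx": 0, "ry": 0, "rz": 0},
    {"tx": 0, "ty": 0, "tz": -25, "rx": 0, "ry": 0, "rz": 0},
    {"tx": 0, "ty": 0, "tz": -17, "rx": 0, "ry": 0, "rz": 0},
    {"tx": 0, "ty": 0, "tz": -10, "rx": 0, "ry": 0, "rz": 0},
    {"tx": 0, "ty": 0, "tz": 0, "rx": 0, "ry": 0, "rz": 0},
  ],
  gripper=0,
)

```text
time: 2.6
tool_pos: [466.2, 318.0, 17.1]
tcp_rot: [-3.139, 0.0, 1.852]
contact_force: [-0.6, 0.1, 0.1]
grip_width: 91.6
finger_force: 0.0
```

Request:
carry_out(
  plan=[
    {"tx": 0, "ty": 0, "tz": 0, "rx": 0, "ry": 0, "rz": 0},
    {"tx": 0, "ty": 0, "tz": 0, "rx": 0, "ry": 0, "rz": 0},
    {"tx": 0, "ty": 0, "tz": 0, "rx": 0, "ry": 0, "rz": 0},
    {"tx": 0, "ty": 0, "tz": 0, "rx": 0, "ry": 0, "rz": 0},
    {"tx": 0, "ty": 0, "tz": 0, "rx": 0, "ry": 0, "rz": 0},
    {"tx": 0, "ty": 0, "tz": 0, "rx": 0, "ry": 0, "rz": 0},
    {"tx": 0, "ty": 0, "tz": 0, "rx": 0, "ry": 0, "rz": 0},
    {"tx": 0, "ty": 0, "tz": 0, "rx": 0, "ry": 0, "rz": 0},
    {"tx": 0, "ty": 0, "tz": 0, "rx": 0, "ry": 0, "rz": 0},
    {"tx": 0, "ty": 0, "tz": 0, "rx": 0, "ry": 0, "rz": 0},
  ],
  gripper=1,
)

```text
time: 3.6
tool_pos: [467.8, 317.7, 18.1]
tcp_rot: [3.142, 0.0, 1.85]
contact_force: [1.0, -0.7, -0.8]
grip_width: 16.3
finger_force: 0.0
```

Not fully closed yet. Carried, the plate would block the wrist camera, so I'll look at the jig and spacer first. Open, rise and go over.

Request:
carry_out(
  plan=[
    {"tx": 0, "ty": 0, "tz": 0, "rx": 0, "ry": 0, "rz": 0},
    {"tx": 0, "ty": 0, "tz": 0, "rx": 0, "ry": 0, "rz": 0},
    {"tx": 0, "ty": 0, "tz": 0, "rx": 0, "ry": 0, "rz": 0},
    {"tx": 0, "ty": 0, "tz": 0, "rx": 0, "ry": 0, "rz": 0},
    {"tx": 0, "ty": 0, "tz": 0, "rx": 0, "ry": 0, "rz": 0},
    {"tx": 0, "ty": 0, "tz": 0, "rx": 0, "ry": 0, "rz": 0},
    {"tx": 0, "ty": 0, "tz": 42, "rx": 0, "ry": 0, "rz": 0},
    {"tx": 0, "ty": 0, "tz": 43, "rx": 0, "ry": 0, "rz": 0},
    {"tx": 0, "ty": 0, "tz": 43, "rx": 0, "ry": 0, "rz": 0},
    {"tx": 0, "ty": 0, "tz": 44, "rx": 0, "ry": 0, "rz": 0},
  ],
  gripper=0,
)

```text
time: 4.6
tool_pos: [467.4, 317.5, 191.8]
tcp_rot: [-3.141, 0.0, 1.85]
contact_force: [0.3, 0.3, -0.7]
grip_width: 90.2
finger_force: 0.0
```

Request:
carry_out(
  plan=[
    {"tx": 5, "ty": -46, "tz": 0, "rx": 0, "ry": 0, "rz": 0},
    {"tx": 6, "ty": -46, "tz": 0, "rx": 0, "ry": 0, "rz": 0},
    {"tx": 6, "ty": -46, "tz": 0, "rx": 0, "ry": 0, "rz": 0},
    {"tx": 6, "ty": -46, "tz": 0, "rx": 0, "ry": 0, "rz": 0},
    {"tx": 6, "ty": -46, "tz": 0, "rx": 0, "ry": 0, "rz": 0},
    {"tx": 6, "ty": -46, "tz": 0, "rx": 0, "ry": 0, "rz": 0},
    {"tx": 6, "ty": -46, "tz": 0, "rx": 0, "ry": 0, "rz": 0},
    {"tx": 6, "ty": -46, "tz": 0, "rx": 0, "ry": 0, "rz": 0},
    {"tx": 5, "ty": -46, "tz": 0, "rx": 0, "ry": 0, "rz": 0},
    {"tx": 5, "ty": -46, "tz": 0, "rx": 0, "ry": 0, "rz": 0},
    {"tx": 0, "ty": 0, "tz": 0, "rx": 0, "ry": 0, "rz": 0},
    {"tx": 0, "ty": 0, "tz": 0, "rx": 0, "ry": 0, "rz": 0},
  ],
)

```text
time: 5.8
tool_pos: [524.5, -143.0, 189.8]
tcp_rot: [-3.141, -0.001, 1.847]
contact_force: [0.1, 1.2, 0.8]
grip_width: 92.0
finger_force: 0.0
```

```bash
python3 - <<'E'
from h import *
m,im=snap("wrist","w3");cv2.imwrite("pics/w3b.png",cv2.resize(im[:350,80:550],(800,596),interpolation=cv2.INTER_CUBIC))
E
```

```text
(no output)
```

View pics/w3b.png

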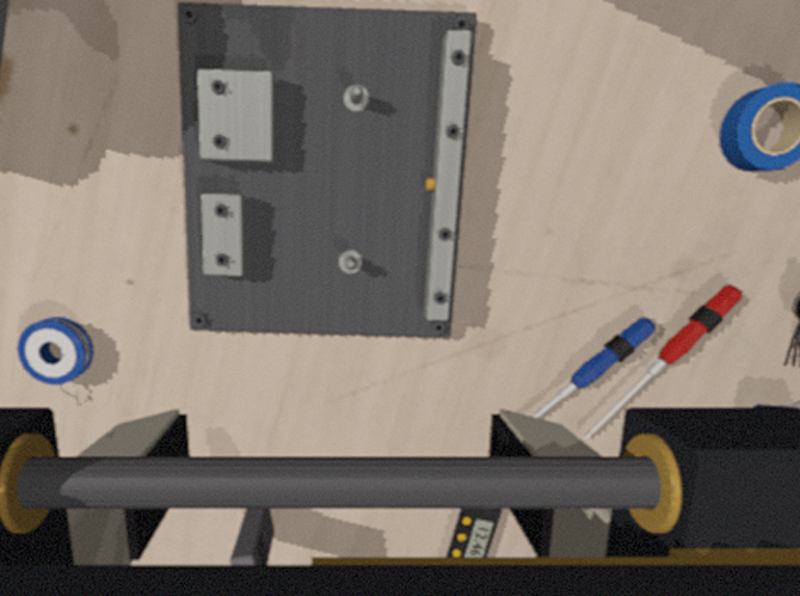

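Request:
carry_out(
  plan=[
    {"tx": 1, "ty": -42, "tz": 0, "rx": 0, "ry": 0, "rz": 0},
    {"tx": 1, "ty": -42, "tz": 0, "rx": 0, "ry": 0, "rz": 0},
    {"tx": 1, "ty": -42, "tz": 0, "rx": 0, "ry": 0, "rz": 0},
    {"tx": 1, "ty": -42, "tz": 0, "rx": 0, "ry": 0, "rz": 0},
    {"tx": 1, "ty": -42, "tz": 0, "rx": 0, "ry": 0, "rz": 0},
    {"tx": 1, "ty": -42, "tz": 0, "rx": 0, "ry": 0, "rz": 0},
    {"tx": 0, "ty": 0, "tz": 0, "rx": 0, "ry": 0, "rz": 0},
    {"tx": 0, "ty": 0, "tz": 0, "rx": 0, "ry": 0, "rz": 0},
  ],
)

```text
time: 6.65
tool_pos: [531.2, -393.1, 189.6]
tcp_rot: [-3.141, -0.001, 1.85]
contact_force: [1.1, 0.2, 0.6]
grip_width: 91.9
finger_force: 0.0
```

```bash
python3 - <<'E'
from h import *
m,im=snap("wrist","w4");cv2.imwrite("pics/w4b.png",cv2.resize(im,(800,600),interpolation=cv2.INTER_CUBIC))
E
```

```text
(no output)
```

View pics/w4b.png

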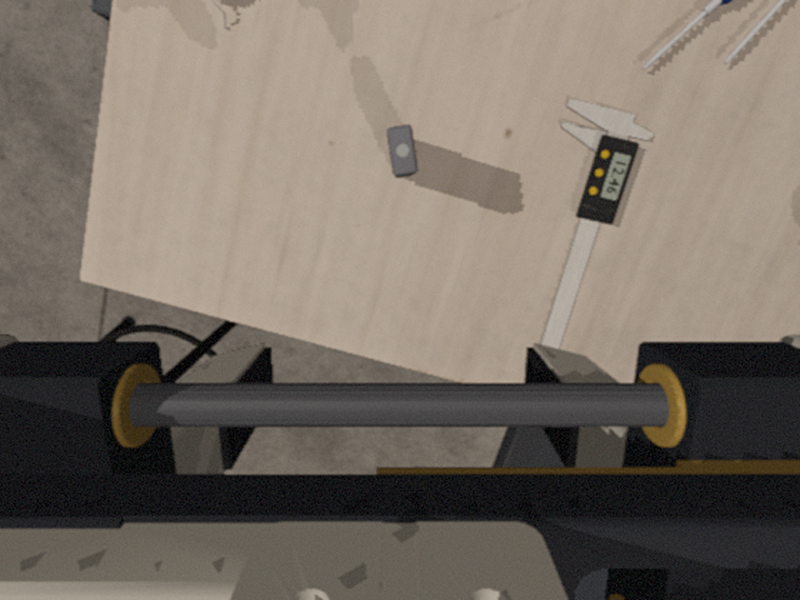

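The jig view shows the short stop at (222,235), the long stop at (235,115) and pin tips at (356,96) and (349,261). The fence top front edge runs from (447,30) to (428,319). In the second view the spacer top centre is at (402,150), with top corners at (388,128), (411,125), (416,173) and (394,177).

```bash
python3 - <<'E'
from h import *
np.set_printoptions(precision=2,suppress=True)
m=load("w3")
obj=[(-85,60,28),(-41,60,28),(-41,10,28),(-85,10,28),(-85,-10,28),(-60,-10,28),(-60,-60,28),(-85,-60,28),(60,85,28),(74,85,28),(74,-85,28),(60,-85,28),(55,0,18),(9,50,32),(9,-50,32),(-100,100,12),(80,100,12),(80,-100,12),(-100,-100,12)]
px=np.array([(198,70),(271,72),(272,160),(199,158),(202,194),(240,195),(242,275),(204,273),(447,30),(471,30),(449,320),(428,319),(430,184),(356,95),(349,261),(180,2),(475,14),(450,337),(191,328)])/1.702+[80,0]
x,r=fit(m,obj,px,0,[500,-57,.22]);print("jig",x);print(r.T)
x2,r=fit(m,obj[:15],px[:15],0,[500,-57,.22]);print("jig no base",x2)
p=x[:2];c,s=np.cos(x[2]),np.sin(x[2]);R=np.array([[c,-s],[s,c]])
print("plate goal (9)",p+R@[9,0])
m=load("w4")
q=np.array([(388,128),(411,125),(416,173),(394,177),(402,150)])*.7
print("spacer",fit(m,[(-8,15,76),(8,15,76),(8,-15,76),(-8,-15,76),(0,0,76)],q,0,[506,-300,.2]))
print([ray(m,*a,76)for a in q], "camera",-m["R"].T@m["t"])
E
```

```text
jig [501.45 -58.69   0.25]
[[-0.64  0.6   0.05  0.43 -0.7   0.78  0.28 -0.38  0.14  0.28 -0.32 -0.57
  -2.4   0.47  1.12 -2.32  1.47  0.59 -1.29]
 [-0.73 -0.52  0.74  0.61 -0.39 -0.26  0.58  1.09 -0.55 -0.1   0.3   0.52
   0.11 -2.45  1.67 -0.45 -1.78  0.65  1.55]]
jig no base [501.41 -58.64   0.25]
plate goal (9) [510.18 -56.49]
spacer (array([ 510.7 , -310.7 ,    0.41]), array([[-1.12, -0.24],
       [ 0.56, -0.64],
       [ 1.14,  0.37],
       [-0.81, -0.05],
       [ 0.14,  0.6 ]]))
[array([ 498.39, -300.05,   76.  ]), array([ 511.72, -294.41,   76.  ]), array([ 522.92, -321.24,   76.  ]), array([ 510.07, -327.48,   76.  ]), array([ 510.43, -310.24,   76.  ])] camera [ 513.97 -330.52  384.58]
```

Jig is at (501.4, -58.7), yaw 0.25, with residuals mostly under 1 px. Spacer is at (510.6, -310.5), yaw about 0.40. Back to the plate.

Request:
carry_out(
  plan=[
    {"tx": -4, "ty": 45, "tz": 0, "rx": 0, "ry": 0, "rz": 0},
    {"tx": -4, "ty": 45, "tz": 0, "rx": 0, "ry": 0, "rz": 0},
    {"tx": -4, "ty": 45, "tz": 0, "rx": 0, "ry": 0, "rz": 0},
    {"tx": -4, "ty": 45, "tz": 0, "rx": 0, "ry": 0, "rz": 0},
    {"tx": -4, "ty": 45, "tz": 0, "rx": 0, "ry": 0, "rz": 0},
    {"tx": -4, "ty": 45, "tz": 0, "rx": 0, "ry": 0, "rz": 0},
    {"tx": -4, "ty": 45, "tz": 0, "rx": 0, "ry": 0, "rz": 0},
    {"tx": -4, "ty": 45, "tz": 0, "rx": 0, "ry": 0, "rz": 0},
    {"tx": -4, "ty": 45, "tz": 0, "rx": 0, "ry": 0, "rz": 0},
    {"tx": -4, "ty": 45, "tz": 0, "rx": 0, "ry": 0, "rz": 0},
    {"tx": -4, "ty": 45, "tz": 0, "rx": 0, "ry": 0, "rz": 0},
    {"tx": -4, "ty": 45, "tz": 0, "rx": 0, "ry": 0, "rz": 0},
  ],
)

```text
time: 7.9
tool_pos: [480.8, 149.2, 190.9]
tcp_rot: [3.141, -0.0, 1.853]
contact_force: [0.6, -1.1, 0.4]
grip_width: 91.8
finger_force: 0.0
```

Request:
carry_out(
  plan=[
    {"tx": -4, "ty": 43, "tz": 0, "rx": 0, "ry": 0, "rz": 0},
    {"tx": -4, "ty": 43, "tz": 0, "rx": 0, "ry": 0, "rz": 0},
    {"tx": -4, "ty": 43, "tz": 0, "rx": 0, "ry": 0, "rz": 0},
    {"tx": -3, "ty": 43, "tz": 0, "rx": 0, "ry": 0, "rz": 0},
    {"tx": 0, "ty": 0, "tz": -35, "rx": 0, "ry": 0, "rz": 0},
    {"tx": 0, "ty": 0, "tz": -35, "rx": 0, "ry": 0, "rz": 0},
    {"tx": 0, "ty": 0, "tz": -35, "rx": 0, "ry": 0, "rz": 0},
    {"tx": 0, "ty": 0, "tz": -32, "rx": 0, "ry": 0, "rz": 0},
    {"tx": 0, "ty": 0, "tz": -20, "rx": 0, "ry": 0, "rz": 0},
    {"tx": 0, "ty": 0, "tz": -15, "rx": 0, "ry": 0, "rz": 0},
    {"tx": 0, "ty": 0, "tz": 0, "rx": 0, "ry": 0, "rz": 0},
    {"tx": 0, "ty": 0, "tz": 0, "rx": 0, "ry": 0, "rz": 0},
  ],
)

```text
time: 9.1
tool_pos: [466.9, 318.7, 19.0]
tcp_rot: [3.141, -0.0, 1.852]
contact_force: [0.9, 0.3, 0.1]
grip_width: 91.5
finger_force: 0.0
```

Request:
carry_out(
  plan=[
    {"tx": 0, "ty": 0, "tz": 0, "rx": 0, "ry": 0, "rz": 0},
    {"tx": 0, "ty": 0, "tz": 0, "rx": 0, "ry": 0, "rz": 0},
    {"tx": 0, "ty": 0, "tz": 0, "rx": 0, "ry": 0, "rz": 0},
    {"tx": 0, "ty": 0, "tz": 0, "rx": 0, "ry": 0, "rz": 0},
    {"tx": 0, "ty": 0, "tz": 0, "rx": 0, "ry": 0, "rz": 0},
    {"tx": 0, "ty": 0, "tz": 0, "rx": 0, "ry": 0, "rz": 0},
    {"tx": 0, "ty": 0, "tz": 0, "rx": 0, "ry": 0, "rz": 0},
    {"tx": 0, "ty": 0, "tz": 0, "rx": 0, "ry": 0, "rz": 0},
    {"tx": 0, "ty": 0, "tz": 0, "rx": 0, "ry": 0, "rz": 0},
    {"tx": 0, "ty": 0, "tz": 0, "rx": 0, "ry": 0, "rz": 0},
    {"tx": 0, "ty": 0, "tz": 0, "rx": 0, "ry": 0, "rz": 0},
    {"tx": 0, "ty": 0, "tz": 0, "rx": 0, "ry": 0, "rz": 0},
  ],
  gripper=1,
)

```text
time: 10.3
tool_pos: [467.8, 317.7, 18.1]
tcp_rot: [3.142, 0.0, 1.85]
contact_force: [-0.4, 0.9, 0.0]
grip_width: 1.8
finger_force: 0.0
```

Request:
carry_out(
  plan=[
    {"tx": 0, "ty": 0, "tz": 0, "rx": 0, "ry": 0, "rz": 0},
    {"tx": 0, "ty": 0, "tz": 0, "rx": 0, "ry": 0, "rz": 0},
    {"tx": 0, "ty": 0, "tz": 0, "rx": 0, "ry": 0, "rz": 0},
    {"tx": 0, "ty": 0, "tz": 10, "rx": 0, "ry": 0, "rz": 0},
    {"tx": 0, "ty": 0, "tz": 20, "rx": 0, "ry": 0, "rz": 0},
    {"tx": 0, "ty": 0, "tz": 20, "rx": 0, "ry": 0, "rz": 0},
    {"tx": 0, "ty": 0, "tz": 20, "rx": 0, "ry": 0, "rz": 0},
    {"tx": 0, "ty": 0, "tz": 10, "rx": 0, "ry": 0, "rz": 0},
    {"tx": 0, "ty": 0, "tz": 0, "rx": 0, "ry": 0, "rz": 0},
    {"tx": 0, "ty": 0, "tz": 0, "rx": 0, "ry": 0, "rz": 0},
  ],
)

```text
time: 11.3
tool_pos: [467.5, 317.5, 97.8]
tcp_rot: [-3.141, 0.0, 1.85]
contact_force: [0.5, 0.3, -0.7]
grip_width: 0.4
finger_force: 0.0
```

The fingers shut on nothing (0.4 mm), so I need to see why. Looking with the scene and top cameras side by side.

```bash
python3 - <<'E'
from h import *
print(bot.get_obs()["tool_pos"],bot.get_obs()["joint_positions"])
m,a=snap("scene","s5");m2,b=snap("top","t5")
print(proj(m,[467,317,98]),proj(m2,[467,317,98]))
A=cv2.resize(a[90:260,130:340],(400,324),interpolation=cv2.INTER_CUBIC);B=cv2.resize(b[140:310,90:300],(400,324),interpolation=cv2.INTER_CUBIC)
cv2.imwrite("pics/c5.png",np.hstack([A,B]))
E
```

```text
[467.48144904 317.51630058  97.76842376] [4.61023026e-01 5.01491204e-01 1.54229180e+00 3.13483714e-06
 1.09826544e+00 1.82048872e-01]
[[223.05114901 168.132677  ]] [[161.50438409 228.38469698]]
```

View pics/c5.png

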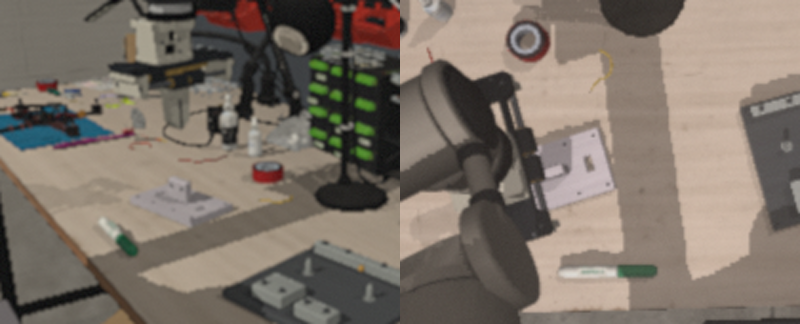

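The plate has not moved. The closed fingertips appear near scene (223,157), while the reported TCP projects to (223,168), so the fingers seem to end higher than reported and closed above the handle. I'll measure this by differencing against the first picture.

```bash
python3 - <<'E'
from h import *
a=cv2.imread("pics/scene0.png").astype(int);b=cv2.imread("pics/s5.png").astype(int)
d=np.abs(a-b).sum(2)
print(d[140:176,214:234:1])
m=load("s5");
for z in range(90,150,8):print(z,proj(m,[467.5,317.5,z]))
E
```

```text
[[ 29  42  55  64  61  48  43  44  45  11  72 107 114 113 100  51   3   1
    3   4]
 [  9   5  14  16  22  32  38  35  33  82 126 136 122 121 106  54   7   0
    1   4]
 [ 22  68 103 113 111 119 121 109 110 149 180 154 125 119 105  54   3   1
    4   1]
 [ 32  83 120 121 121 115 114 119 125 166 211 179 131 123 108  53  11   3
    2   1]
 [ 29  77 118 119 120 117 115 117 129 158 214 181 122 108  96  51   5   3
    4   2]
 [ 17  66 116 120 123 112 114 106 111 143 201 175 103  88  76  45   4   4
    2   3]
 [ 13  58 114 128 124 117  96  95  90 131 196 163  98  88  85  38   4   0
    0   6]
 [  4  42  98 127 119 105  88  88  85 114 173 166 103  95  83  46   8   0
    3   2]
 [  1  32  87 128 129 113  92  88  84 101 162 171 106  85  70  40   4   2
    2   1]
 [  1  27  94 132 136 124 102  93  89 106 157 152  61  11  10   6   5   0
    2   6]
 [  3  33  85 128 140 135 118 104  92  87 114  77  18  41  18   5   4   4
    2   2]
 [  4  28  85 130 139 129 106  83  49  23  43  37   9  32  61  38   6   1
    3   4]
 [  1  27  86 128 141 120  54   9  10  10  69 124 110  95  82  45   5   3
    2 
[... 1530 characters left out ...]
  6]
 [  2   2   4   2   0   4   2   2   6   4   2   6   2   4   4   3  17  45
   46  55]
 [  3   1   2   4   2   2   0   8   1   2   5   0   0   5   9   3  26  84
  116 129]
 [  2   2   3   1   3   3   3   1   2   6   1   6   9   2   0   0  14  65
  126 136]
 [  2   3   4   7   6   2   7   5   3   2   6  10  12  36  65  72  63  75
  100 102]
 [  1   4   5   2   1   1   1   7  27  53  56  60  69  93 136 130 120 102
   83  75]]
90 [[223.28595099 170.5872383 ]]
98 [[223.13156451 168.06265985]]
106 [[222.97631594 165.52398414]]
114 [[222.82019803 162.97109278]]
122 [[222.66320346 160.40386602]]
130 [[222.50532483 157.82218277]]
138 [[222.34655465 155.22592059]]
146 [[222.18688534 152.61495562]]
```

The closed fingertips end at image row ~158, which puts them at z ≈ 130 and not the reported 98. I'll check the open fingers in the first picture the same way, to tell a TCP offset from retraction on closing.

```bash
python3 - <<'E'
from h import *
m=load("s5");a=cv2.imread("pics/scene0.png").astype(int);b=cv2.imread("pics/s5.png").astype(int)
d=np.abs(a-b).sum(2);ys,xs=np.where(d[60:150,80:150]>60)
for x in range(85,145,3):
    k=ys[xs==x-80]; print(x,60+k.max() if len(k) else None,end="; ")
y=np.array([.433,.9,0])
for z in(190,205,222):
  for s in(-65,-46,0,46,65):print(z,s,proj(m,np.array([227.3,473.3,z])+s*y).round(1))
E
```

```text
85 None; 88 None; 91 91; 94 97; 97 106; 100 97; 103 106; 106 106; 109 106; 112 105; 115 128; 118 128; 121 128; 124 123; 127 122; 130 98; 133 98; 136 97; 139 None; 142 None; 190 -65 [[117.8 143.2]]
190 -46 [[119.6 141.6]]
190 0 [[123.6 137.8]]
190 46 [[127.3 134.3]]
190 65 [[128.8 132.9]]
205 -65 [[116.9 137.9]]
205 -46 [[118.7 136.3]]
205 0 [[122.8 132.7]]
205 46 [[126.6 129.4]]
205 65 [[128. 128.]]
222 -65 [[115.8 131.8]]
222 -46 [[117.7 130.3]]
222 0 [[121.8 126.9]]
222 46 [[125.7 123.7]]
222 65 [[127.2 122.5]]
```

Request:
carry_out(
  plan=[
    {"tx": 0, "ty": 0, "tz": 0, "rx": 0, "ry": 0, "rz": 0},
    {"tx": 0, "ty": 0, "tz": 0, "rx": 0, "ry": 0, "rz": 0},
    {"tx": 0, "ty": 0, "tz": 0, "rx": 0, "ry": 0, "rz": 0},
    {"tx": 0, "ty": 0, "tz": 0, "rx": 0, "ry": 0, "rz": 0},
    {"tx": 0, "ty": 0, "tz": 0, "rx": 0, "ry": 0, "rz": 0},
    {"tx": 0, "ty": 0, "tz": 0, "rx": 0, "ry": 0, "rz": 0},
    {"tx": 0, "ty": 0, "tz": 0, "rx": 0, "ry": 0, "rz": 0},
    {"tx": 0, "ty": 0, "tz": 0, "rx": 0, "ry": 0, "rz": 0},
  ],
  gripper=0,
)

```text
time: 12.2
tool_pos: [467.8, 317.7, 98.2]
tcp_rot: [3.141, -0.0, 1.85]
contact_force: [0.2, 0.0, 0.7]
grip_width: 59.8
finger_force: 0.0
```

```bash
python3 - <<'E'
from h import *
m,b=snap("scene","s6");a=cv2.imread("pics/scene0.png").astype(int);d=np.abs(a-b.astype(int)).sum(2)
ys,xs=np.where(d[100:166,190:260]>40)
for x in range(195,250,2):
    k=ys[xs==x-190]; print(x,100+k.max() if len(k) else None,end="; ")
y=np.array([.961,.276,0])
for z in(98,114,130):
  for s in(-65,-46,0,46,65):print(z,s,proj(m,np.array([467.5,317.5,z])+s*y).round(1))
E
```

```text
195 137; 197 140; 199 140; 201 141; 203 141; 205 142; 207 147; 209 156; 211 158; 213 159; 215 158; 217 158; 219 138; 221 137; 223 133; 225 133; 227 147; 229 154; 231 155; 233 155; 235 152; 237 137; 239 133; 241 132; 243 132; 245 129; 247 131; 249 131; 98 -65 [[206.1 173.2]]
98 -46 [[211.2 171.7]]
98 0 [[223.1 168.1]]
98 46 [[234.4 164.7]]
98 65 [[238.9 163.3]]
114 -65 [[205.7 167.9]]
114 -46 [[210.9 166.4]]
114 0 [[222.8 163. ]]
114 46 [[234.1 159.7]]
114 65 [[238.6 158.4]]
130 -65 [[205.3 162.6]]
130 -46 [[210.5 161.2]]
130 0 [[222.5 157.8]]
130 46 [[233.9 154.7]]
130 65 [[238.4 153.4]]
```

The offset is the same open and closed, and at both places: the real fingertips sit ~33 mm above the reported TCP, laterally correct. The gripper body is shifted with them. I'll correct all heights by that, so real tip z 19 is a reported z of -14.

Request:
carry_out(
  plan=[
    {"tx": 0, "ty": 0, "tz": 0, "rx": 0, "ry": 0, "rz": 0},
    {"tx": 0, "ty": 0, "tz": 0, "rx": 0, "ry": 0, "rz": 0},
    {"tx": 0, "ty": 0, "tz": 0, "rx": 0, "ry": 0, "rz": 0},
    {"tx": 0, "ty": 0, "tz": 0, "rx": 0, "ry": 0, "rz": 0},
    {"tx": 0, "ty": 0, "tz": -30, "rx": 0, "ry": 0, "rz": 0},
    {"tx": 0, "ty": 0, "tz": -30, "rx": 0, "ry": 0, "rz": 0},
    {"tx": 0, "ty": 0, "tz": -20, "rx": 0, "ry": 0, "rz": 0},
    {"tx": 0, "ty": 0, "tz": -10, "rx": 0, "ry": 0, "rz": 0},
    {"tx": 0, "ty": 0, "tz": -10, "rx": 0, "ry": 0, "rz": 0},
    {"tx": 0, "ty": 0, "tz": -8, "rx": 0, "ry": 0, "rz": 0},
    {"tx": 0, "ty": 0, "tz": 0, "rx": 0, "ry": 0, "rz": 0},
  ],
  gripper=0,
)

```text
time: 13.35
tool_pos: [467.6, 317.5, -10.4]
tcp_rot: [-3.141, 0.0, 1.85]
contact_force: [1.1, -0.3, -0.1]
grip_width: 92.1
finger_force: 0.0
```

Request:
carry_out(
  plan=[
    {"tx": 0, "ty": 0, "tz": -2, "rx": 0, "ry": 0, "rz": 0},
    {"tx": 0, "ty": 0, "tz": 0, "rx": 0, "ry": 0, "rz": 0},
    {"tx": 0, "ty": 0, "tz": 0, "rx": 0, "ry": 0, "rz": 0},
  ],
)

```text
time: 13.65
tool_pos: [468.1, 317.8, -11.3]
tcp_rot: [3.141, -0.0, 1.85]
contact_force: [1.0, -0.3, -0.6]
grip_width: 91.9
finger_force: 0.0
```

Request:
carry_out(
  plan=[
    {"tx": 0, "ty": 0, "tz": 0, "rx": 0, "ry": 0, "rz": 0},
    {"tx": 0, "ty": 0, "tz": 0, "rx": 0, "ry": 0, "rz": 0},
    {"tx": 0, "ty": 0, "tz": 0, "rx": 0, "ry": 0, "rz": 0},
    {"tx": 0, "ty": 0, "tz": 0, "rx": 0, "ry": 0, "rz": 0},
    {"tx": 0, "ty": 0, "tz": 0, "rx": 0, "ry": 0, "rz": 0},
    {"tx": 0, "ty": 0, "tz": 0, "rx": 0, "ry": 0, "rz": 0},
    {"tx": 0, "ty": 0, "tz": 0, "rx": 0, "ry": 0, "rz": 0},
    {"tx": 0, "ty": 0, "tz": 0, "rx": 0, "ry": 0, "rz": 0},
    {"tx": 0, "ty": 0, "tz": 0, "rx": 0, "ry": 0, "rz": 0},
    {"tx": 0, "ty": 0, "tz": 0, "rx": 0, "ry": 0, "rz": 0},
    {"tx": 0, "ty": 0, "tz": 0, "rx": 0, "ry": 0, "rz": 0},
    {"tx": 0, "ty": 0, "tz": 0, "rx": 0, "ry": 0, "rz": 0},
  ],
  gripper=1,
)

```text
time: 14.85
tool_pos: [467.6, 317.6, -11.9]
tcp_rot: [-3.141, 0.0, 1.85]
contact_force: [-0.1, 0.2, 0.6]
grip_width: 13.7
finger_force: 30.0
```

Gripped at 13.7 mm with 30 N. Lift and carry to the jig.

Request:
carry_out(
  plan=[
    {"tx": 0, "ty": 0, "tz": 15, "rx": 0, "ry": 0, "rz": 0},
    {"tx": 0, "ty": 0, "tz": 30, "rx": 0, "ry": 0, "rz": 0},
    {"tx": 0, "ty": 0, "tz": 25, "rx": 0, "ry": 0, "rz": 0},
    {"tx": 0, "ty": 0, "tz": 10, "rx": 0, "ry": 0, "rz": 0},
  ],
)

```text
time: 15.25
tool_pos: [468.9, 318.2, 70.2]
tcp_rot: [3.138, -0.001, 1.85]
contact_force: [0.2, 0.3, -2.3]
grip_width: 13.9
finger_force: 30.0
```

Request:
carry_out(
  plan=[
    {"tx": 2, "ty": -18, "tz": 0, "rx": 0, "ry": 0, "rz": -0.004},
    {"tx": 4, "ty": -36, "tz": 0, "rx": 0, "ry": 0, "rz": -0.004},
    {"tx": 5, "ty": -44, "tz": 0, "rx": 0, "ry": 0, "rz": -0.004},
    {"tx": 5, "ty": -44, "tz": 0, "rx": 0, "ry": 0, "rz": -0.004},
    {"tx": 5, "ty": -44, "tz": 0, "rx": 0, "ry": 0, "rz": -0.004},
    {"tx": 5, "ty": -44, "tz": 0, "rx": 0, "ry": 0, "rz": -0.004},
    {"tx": 5, "ty": -44, "tz": 0, "rx": 0, "ry": 0, "rz": -0.004},
    {"tx": 5, "ty": -44, "tz": 0, "rx": 0, "ry": 0, "rz": 0},
    {"tx": 4, "ty": -36, "tz": 0, "rx": 0, "ry": 0, "rz": 0},
    {"tx": 2.4, "ty": -20.2, "tz": 0, "rx": 0, "ry": 0, "rz": 0},
    {"tx": 0, "ty": 0, "tz": 0, "rx": 0, "ry": 0, "rz": 0},
    {"tx": 0, "ty": 0, "tz": 0, "rx": 0, "ry": 0, "rz": 0},
  ],
)

```text
time: 16.45
tool_pos: [509.5, -56.4, 67.4]
tcp_rot: [-3.14, -0.001, 1.821]
contact_force: [-0.2, 0.1, -1.9]
grip_width: 13.9
finger_force: 30.0
```

```bash
python3 - <<'E'
from h import *
print(bot.get_obs()["tool_pos"],bot.get_obs()["tcp_rot"])
m,a=snap("wrist","w7");m2,b=snap("scene","s7");
A=cv2.resize(a[:240,130:450],(400,300),interpolation=cv2.INTER_CUBIC);B=cv2.resize(b[150:300,220:420],(400,300),interpolation=cv2.INTER_CUBIC)
cv2.imwrite("pics/c7.png",np.hstack([A,B]))
E
```

```text
[509.53302557 -56.37768447  67.37505475] [-3.14035473e+00 -1.13223013e-03  1.82053251e+00]
```

Request:
carry_out(
  plan=[
    {"tx": 0, "ty": 0, "tz": -20, "rx": 0, "ry": 0, "rz": 0},
    {"tx": 0, "ty": 0, "tz": -18, "rx": 0, "ry": 0, "rz": 0},
    {"tx": 0, "ty": 0, "tz": -6, "rx": 0, "ry": 0, "rz": 0},
    {"tx": 0, "ty": 0, "tz": 0, "rx": 0, "ry": 0, "rz": 0},
    {"tx": 0, "ty": 0, "tz": -2, "rx": 0, "ry": 0, "rz": 0},
    {"tx": 0, "ty": 0, "tz": -2, "rx": 0, "ry": 0, "rz": 0},
    {"tx": 0, "ty": 0, "tz": -2, "rx": 0, "ry": 0, "rz": 0},
    {"tx": 0, "ty": 0, "tz": 0, "rx": 0, "ry": 0, "rz": 0},
    {"tx": 0, "ty": 0, "tz": 0, "rx": 0, "ry": 0, "rz": 0},
  ],
)

```text
time: 17.45
tool_pos: [510.3, -56.6, 18.3]
tcp_rot: [3.141, 0.0, 1.822]
contact_force: [-0.1, -0.8, -2.9]
grip_width: 13.8
finger_force: 30.0
```

Request:
carry_out(
  plan=[
    {"tx": 0, "ty": 0, "tz": -2, "rx": 0, "ry": 0, "rz": 0},
    {"tx": 0, "ty": 0, "tz": -2, "rx": 0, "ry": 0, "rz": 0},
    {"tx": 0, "ty": 0, "tz": -1, "rx": 0, "ry": 0, "rz": 0},
    {"tx": 0, "ty": 0, "tz": 0, "rx": 0, "ry": 0, "rz": 0},
  ],
)

```text
time: 17.85
tool_pos: [510.1, -56.5, 12.9]
tcp_rot: [-3.141, -0.0, 1.822]
contact_force: [-0.7, 0.7, -2.0]
grip_width: 13.9
finger_force: 30.0
```

No contact load at underside 25, so the pins are through. Continue down to just above the seat.

Request:
carry_out(
  plan=[
    {"tx": 0, "ty": 0, "tz": -3, "rx": 0, "ry": 0, "rz": 0},
    {"tx": 0, "ty": 0, "tz": -3, "rx": 0, "ry": 0, "rz": 0},
    {"tx": 0, "ty": 0, "tz": -3, "rx": 0, "ry": 0, "rz": 0},
    {"tx": 0, "ty": 0, "tz": -2, "rx": 0, "ry": 0, "rz": 0},
    {"tx": 0, "ty": 0, "tz": -1, "rx": 0, "ry": 0, "rz": 0},
    {"tx": 0, "ty": 0, "tz": 0, "rx": 0, "ry": 0, "rz": 0},
    {"tx": 0, "ty": 0, "tz": 0, "rx": 0, "ry": 0, "rz": 0},
  ],
)

```text
time: 18.55
tool_pos: [510.2, -56.5, 1.2]
tcp_rot: [3.142, -0.0, 1.822]
contact_force: [-0.6, 0.1, -2.9]
grip_width: 13.7
finger_force: 30.0
```

Request:
carry_out(
  plan=[
    {"tx": 0, "ty": 0, "tz": -0.7, "rx": 0, "ry": 0, "rz": 0},
    {"tx": 0, "ty": 0, "tz": -0.7, "rx": 0, "ry": 0, "rz": 0},
    {"tx": 0, "ty": 0, "tz": 0, "rx": 0, "ry": 0, "rz": 0},
    {"tx": 0, "ty": 0, "tz": 0, "rx": 0, "ry": 0, "rz": 0},
  ],
)

```text
time: 18.95
tool_pos: [510.2, -56.6, 0.1]
tcp_rot: [3.141, 0.0, 1.822]
contact_force: [-2.6, 1.0, 4.6]
grip_width: 14.1
finger_force: 30.0
```

Contact with the base (upward 7 N change) exactly at the expected height, so the plate is seated. Release, rise and go over the spacer.

Request:
carry_out(
  plan=[
    {"tx": 0, "ty": 0, "tz": 0, "rx": 0, "ry": 0, "rz": 0},
    {"tx": 0, "ty": 0, "tz": 0, "rx": 0, "ry": 0, "rz": 0},
    {"tx": 0, "ty": 0, "tz": 0, "rx": 0, "ry": 0, "rz": 0},
    {"tx": 0, "ty": 0, "tz": 0, "rx": 0, "ry": 0, "rz": 0},
    {"tx": 0, "ty": 0, "tz": 0, "rx": 0, "ry": 0, "rz": 0},
    {"tx": 0, "ty": 0, "tz": 0, "rx": 0, "ry": 0, "rz": 0},
    {"tx": 0, "ty": 0, "tz": 10, "rx": 0, "ry": 0, "rz": 0},
    {"tx": 0, "ty": 0, "tz": 30, "rx": 0, "ry": 0, "rz": 0},
    {"tx": 0, "ty": 0, "tz": 30, "rx": 0, "ry": 0, "rz": 0},
    {"tx": 0, "ty": 0, "tz": 20, "rx": 0, "ry": 0, "rz": 0},
    {"tx": 0, "ty": 0, "tz": 0, "rx": 0, "ry": 0, "rz": 0},
  ],
  gripper=0,
)

```text
time: 20.05
tool_pos: [512.3, -57.0, 93.3]
tcp_rot: [3.136, 0.003, 1.822]
contact_force: [0.6, 0.3, -0.2]
grip_width: 91.2
finger_force: 0.0
```

Request:
carry_out(
  plan=[
    {"tx": 0, "ty": -20, "tz": 0, "rx": 0, "ry": 0, "rz": 0.02},
    {"tx": 0, "ty": -36, "tz": 0, "rx": 0, "ry": 0, "rz": 0.02},
    {"tx": 0, "ty": -36, "tz": 0, "rx": 0, "ry": 0, "rz": 0.02},
    {"tx": 0, "ty": -36, "tz": 0, "rx": 0, "ry": 0, "rz": 0.02},
    {"tx": 0, "ty": -36, "tz": 0, "rx": 0, "ry": 0, "rz": 0.02},
    {"tx": 0, "ty": -36, "tz": 0, "rx": 0, "ry": 0, "rz": 0.02},
    {"tx": 0, "ty": -36, "tz": 0, "rx": 0, "ry": 0, "rz": 0.02},
    {"tx": 0.4, "ty": -18, "tz": 0, "rx": 0, "ry": 0, "rz": 0.009},
    {"tx": 0, "ty": 0, "tz": 0, "rx": 0, "ry": 0, "rz": 0},
    {"tx": 0, "ty": 0, "tz": 0, "rx": 0, "ry": 0, "rz": 0},
  ],
)

```text
time: 21.05
tool_pos: [510.0, -310.0, 89.0]
tcp_rot: [-3.141, -0.002, 1.97]
contact_force: [-0.4, 1.1, -0.1]
grip_width: 92.1
finger_force: 0.0
```

```bash
python3 - <<'E'
from h import *
print(bot.get_obs()["tool_pos"])
m,a=snap("wrist","w8");m2,b=snap("top","t8")
A=cv2.resize(a,(400,300));B=cv2.resize(b[140:290,240:440],(400,300),interpolation=cv2.INTER_CUBIC)
cv2.imwrite("pics/c8.png",np.hstack([A,B]))
E
```

```text
[ 510.01289066 -309.97628838   88.9713667 ]
```

View pics/c8.png

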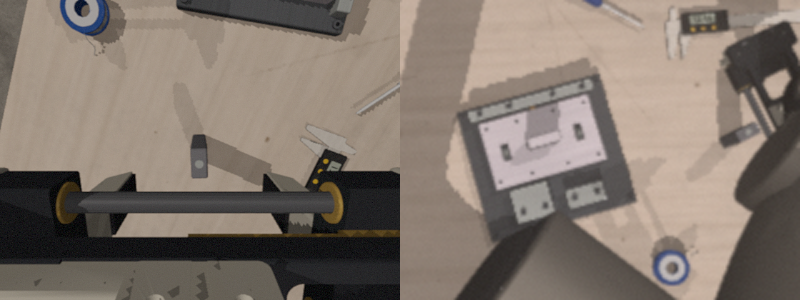

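The plate sits over both pins (slots at (505,152) and (578,131) in the right half). The spacer at (199,155) is centred between the fingers. Lower to a real tip height of ~25.

Request:
carry_out(
  plan=[
    {"tx": 0, "ty": 0, "tz": -20, "rx": 0, "ry": 0, "rz": 0},
    {"tx": 0, "ty": 0, "tz": -30, "rx": 0, "ry": 0, "rz": 0},
    {"tx": 0, "ty": 0, "tz": -25, "rx": 0, "ry": 0, "rz": 0},
    {"tx": 0, "ty": 0, "tz": -15, "rx": 0, "ry": 0, "rz": 0},
    {"tx": 0, "ty": 0, "tz": -8, "rx": 0, "ry": 0, "rz": 0},
    {"tx": 0, "ty": 0, "tz": 0, "rx": 0, "ry": 0, "rz": 0},
  ],
)

```text
time: 21.75
tool_pos: [510.3, -309.3, -9.0]
tcp_rot: [-3.141, -0.002, 1.972]
contact_force: [0.2, 1.0, -0.4]
grip_width: 91.7
finger_force: 0.0
```

Request:
carry_out(
  plan=[
    {"tx": 0, "ty": 0, "tz": 0, "rx": 0, "ry": 0, "rz": 0},
    {"tx": 0, "ty": 0, "tz": 0, "rx": 0, "ry": 0, "rz": 0},
    {"tx": 0, "ty": 0, "tz": 0, "rx": 0, "ry": 0, "rz": 0},
    {"tx": 0, "ty": 0, "tz": 0, "rx": 0, "ry": 0, "rz": 0},
    {"tx": 0, "ty": 0, "tz": 0, "rx": 0, "ry": 0, "rz": 0},
    {"tx": 0, "ty": 0, "tz": 0, "rx": 0, "ry": 0, "rz": 0},
    {"tx": 0, "ty": 0, "tz": 0, "rx": 0, "ry": 0, "rz": 0},
    {"tx": 0, "ty": 0, "tz": 0, "rx": 0, "ry": 0, "rz": 0},
    {"tx": 0, "ty": 0, "tz": 0, "rx": 0, "ry": 0, "rz": 0},
    {"tx": 0, "ty": 0, "tz": 0, "rx": 0, "ry": 0, "rz": 0},
    {"tx": 0, "ty": 0, "tz": 0, "rx": 0, "ry": 0, "rz": 0},
    {"tx": 0, "ty": 0, "tz": 0, "rx": 0, "ry": 0, "rz": 0},
  ],
  gripper=1,
)

```text
time: 22.95
tool_pos: [510.6, -310.5, -8.3]
tcp_rot: [3.142, -0.0, 1.971]
contact_force: [-0.1, 0.5, 0.7]
grip_width: 15.7
finger_force: 30.0
```

Spacer gripped (15.7 mm, 30 N). Lift and carry it above the gap at the short stop: goal (463.6, -104.5), yaw change -0.15.

Request:
carry_out(
  plan=[
    {"tx": 0, "ty": 0, "tz": 15, "rx": 0, "ry": 0, "rz": 0},
    {"tx": 0, "ty": 0, "tz": 30, "rx": 0, "ry": 0, "rz": 0},
    {"tx": 0, "ty": 0, "tz": 15, "rx": 0, "ry": 0, "rz": 0},
    {"tx": -4, "ty": 16, "tz": 0, "rx": 0, "ry": 0, "rz": -0.02},
    {"tx": -8, "ty": 34, "tz": 0, "rx": 0, "ry": 0, "rz": -0.025},
    {"tx": -8, "ty": 36, "tz": 0, "rx": 0, "ry": 0, "rz": -0.025},
    {"tx": -8, "ty": 36, "tz": 0, "rx": 0, "ry": 0, "rz": -0.025},
    {"tx": -8, "ty": 36, "tz": 0, "rx": 0, "ry": 0, "rz": -0.025},
    {"tx": -7, "ty": 32, "tz": 0, "rx": 0, "ry": 0, "rz": -0.02},
    {"tx": -4, "ty": 16, "tz": 0, "rx": 0, "ry": 0, "rz": -0.01},
    {"tx": 0, "ty": 0, "tz": 0, "rx": 0, "ry": 0, "rz": 0},
    {"tx": 0, "ty": 0, "tz": 0, "rx": 0, "ry": 0, "rz": 0},
  ],
)

```text
time: 24.15
tool_pos: [464.0, -104.8, 51.9]
tcp_rot: [3.141, 0.001, 1.822]
contact_force: [0.5, 0.6, -0.8]
grip_width: 15.6
finger_force: 30.0
```

```bash
python3 - <<'E'
from h import *
o=bot.get_obs();print(o["tool_pos"],o["tcp_rot"])
m,a=snap("wrist","w9");m2,b=snap("scene","s9")
A=cv2.resize(a[:240,130:450],(400,300),interpolation=cv2.INTER_CUBIC);B=cv2.resize(b[150:300,210:410],(400,300),interpolation=cv2.INTER_CUBIC)
cv2.imwrite("pics/c9.png",np.hstack([A,B]))
E
```

```text
[ 464.0396316  -104.77035104   51.94972663] [3.14092380e+00 7.00760744e-04 1.82183150e+00]
```

View pics/c9.png

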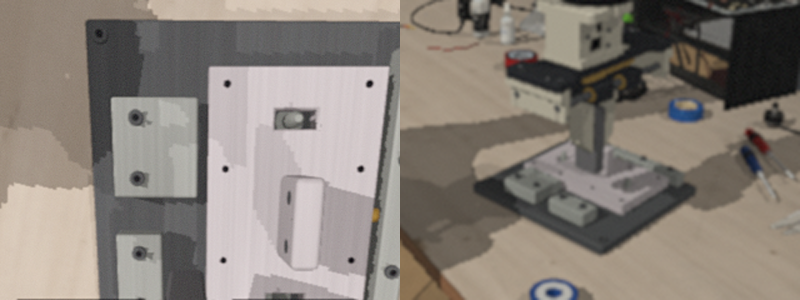

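The left half shows the plate's front edge at u=208 beside the long stop's rear edge at u=197, with the left pin about midway in its slot. The right half shows the spacer held upright above the gap. I'll put numbers on the gap.

```bash
python3 - <<'E'
from h import *
np.set_printoptions(precision=1,suppress=True)
m=load("w9");c,s=np.cos(.25),np.sin(.25);J=np.array([501.4,-58.7])
def j(u,v,z):
    p=ray(m,u/1.25+130,v/1.25,z)[:2]-J;return np.array([c*p[0]+s*p[1],-s*p[0]+c*p[1]])
for n,a in dict(edgeTop=(208,67,24),edgeLow=(207,290,24),rearTop=(389,67,24),stopRearT=(196,98,28),stopRearB=(197,197,28),stopS=(161,234,28),stopSf=(116,236,28),stopLf=(111,98,28),baseFL=(86,21,12)).items():print(n,j(*a))
E
```

```text
edgeTop [-36.  75.]
edgeLow [-34.9 -42.7]
rearTop [55. 75.]
stopRearT [-42.   59.9]
stopRearB [-41.1  10.6]
stopS [-60.6  -9.3]
stopSf [-85.2 -10.4]
stopLf [-84.7  59.9]
baseFL [-98.6  99.2]
```

Everything agrees with the nominal jig within 1 mm, and the gap is -60.5 to -35.5 with the spacer centred at -48. Lower to foot z ≈ 14.

Request:
carry_out(
  plan=[
    {"tx": 0, "ty": 0, "tz": -15, "rx": 0, "ry": 0, "rz": 0},
    {"tx": 0, "ty": 0, "tz": -12, "rx": 0, "ry": 0, "rz": 0},
    {"tx": 0, "ty": 0, "tz": -6, "rx": 0, "ry": 0, "rz": 0},
    {"tx": 0, "ty": 0, "tz": -5, "rx": 0, "ry": 0, "rz": 0},
    {"tx": 0, "ty": 0, "tz": -4, "rx": 0, "ry": 0, "rz": 0},
    {"tx": 0, "ty": 0, "tz": -4, "rx": 0, "ry": 0, "rz": 0},
    {"tx": 0, "ty": 0, "tz": 0, "rx": 0, "ry": 0, "rz": 0},
    {"tx": 0, "ty": 0, "tz": 0, "rx": 0, "ry": 0, "rz": 0},
    {"tx": 0, "ty": 0, "tz": 0, "rx": 0, "ry": 0, "rz": 0},
  ],
)

```text
time: 25.15
tool_pos: [463.8, -104.6, 6.0]
tcp_rot: [3.141, 0.0, 1.821]
contact_force: [0.6, -0.7, -0.9]
grip_width: 15.9
finger_force: 30.0
```

Down in the gap without contact. Push along jig +x (0.969, 0.247): 7 mm first, then small steps watching the force.

Request:
carry_out(
  plan=[
    {"tx": 1.94, "ty": 0.5, "tz": 0, "rx": 0, "ry": 0, "rz": 0},
    {"tx": 1.94, "ty": 0.5, "tz": 0, "rx": 0, "ry": 0, "rz": 0},
    {"tx": 0.97, "ty": 0.25, "tz": 0, "rx": 0, "ry": 0, "rz": 0},
    {"tx": 0.97, "ty": 0.25, "tz": 0, "rx": 0, "ry": 0, "rz": 0},
    {"tx": 0.97, "ty": 0.25, "tz": 0, "rx": 0, "ry": 0, "rz": 0},
    {"tx": 0, "ty": 0, "tz": 0, "rx": 0, "ry": 0, "rz": 0},
    {"tx": 0, "ty": 0, "tz": 0, "rx": 0, "ry": 0, "rz": 0},
  ],
)

```text
time: 25.85
tool_pos: [470.2, -102.7, 5.6]
tcp_rot: [-3.141, -0.0, 1.821]
contact_force: [-3.3, -0.8, -0.5]
grip_width: 16.0
finger_force: 30.0
```

Request:
carry_out(
  plan=[
    {"tx": 0.97, "ty": 0.25, "tz": 0, "rx": 0, "ry": 0, "rz": 0},
    {"tx": 0.97, "ty": 0.25, "tz": 0, "rx": 0, "ry": 0, "rz": 0},
    {"tx": 0, "ty": 0, "tz": 0, "rx": 0, "ry": 0, "rz": 0},
    {"tx": 0, "ty": 0, "tz": 0, "rx": 0, "ry": 0, "rz": 0},
  ],
)

```text
time: 26.25
tool_pos: [472.0, -102.2, 5.6]
tcp_rot: [-3.141, -0.0, 1.821]
contact_force: [-4.7, -1.2, 0.3]
grip_width: 15.8
finger_force: 30.0
```

Request:
carry_out(
  plan=[
    {"tx": 0.97, "ty": 0.25, "tz": 0, "rx": 0, "ry": 0, "rz": 0},
    {"tx": 0, "ty": 0, "tz": 0, "rx": 0, "ry": 0, "rz": 0},
    {"tx": 0, "ty": 0, "tz": 0, "rx": 0, "ry": 0, "rz": 0},
  ],
)

```text
time: 26.55
tool_pos: [472.0, -102.0, 5.6]
tcp_rot: [-3.139, -0.001, 1.821]
contact_force: [-8.3, -3.4, 2.8]
grip_width: 15.5
finger_force: 30.0
```

Request:
carry_out(
  plan=[
    {"tx": 0.97, "ty": 0.25, "tz": 0, "rx": 0, "ry": 0, "rz": 0},
    {"tx": 0, "ty": 0, "tz": 0, "rx": 0, "ry": 0, "rz": 0},
    {"tx": 0, "ty": 0, "tz": 0, "rx": 0, "ry": 0, "rz": 0},
  ],
)

```text
time: 26.85
tool_pos: [472.0, -101.7, 5.5]
tcp_rot: [-3.137, -0.002, 1.821]
contact_force: [-10.5, -3.9, 5.0]
grip_width: 16.1
finger_force: 30.0
```

The force is now ~11 N, rising with no more travel, so the plate is against the fence. I'll check numerically, from the wrist image, that the far (left) end is flush too.

```bash
cat > chk.py <<'E'
from h import *
np.set_printoptions(precision=1,suppress=True,linewidth=250)
import sys
m,a=snap("wrist",sys.argv[1]);g=cv2.cvtColor(a,cv2.COLOR_BGR2GRAY).astype(np.float32)
c,s=np.cos(.25),np.sin(.25);J=np.array([501.4,-58.7])
def prof(y,xs,z):
    W=[(J[0]+c*x-s*y,J[1]+s*x+c*y,z) for x in xs];p=proj(m,W).astype(np.float32)
    return cv2.remap(g,p[:,0].reshape(1,-1),p[:,1].reshape(1,-1),cv2.INTER_LINEAR)[0]
xf=np.arange(-44,-20,.25);xr=np.arange(50,70,1.)
for y in(72,66,40,30,15,5,-5):
    f=np.convolve(prof(y,xf,24),np.ones(4)/4,"valid");d=np.diff(f);k=d.argmax()
    print(y,"front edge x",xf[k]+.5,"step",d[k],"rear",prof(y,xr,24).astype(int))
E
python3 chk.py w10; python3 -c "
from h import *
o=bot.get_obs();print(o['contact_force'],o['moment'],o['tool_pos'],o['tcp_rot'])"
```

```text
72 front edge x -30.75 step 19.818359375 rear [208 208 207 207 209 208 207 207 203 190 155 134 161 189 184 166 134  83 104 102]
66 front edge x -30.75 step 21.28515625 rear [129 111 173 205 207 207 206 207 207 192 152 125 163 190 184 177 177 181 179 179]
40 front edge x -31.0 step 28.2236328125 rear [208 206 205 205 206 206 207 207 207 194 153 135 168 191 183 178 180 180 178 176]
30 front edge x -30.75 step 26.1005859375 rear [208 205 204 205 204 206 206 208 205 190 151 136 170 188 182 171 102  86 102  95]
15 front edge x -31.0 step 20.98388671875 rear [207 204 204 205 203 206 208 207 206 198 153 137 171 185 181 179 180 178 177 178]
5 front edge x -31.0 step 15.70361328125 rear [165 163 161 164 163 165 165 165 164 147  86 111 173 186 181 180 178 178 175 176]
-5 front edge x -31.0 step 16.6474609375 rear [164 163 163 164 163 166 165 166 165 150  92  76 167 186 182 179 180 176 176 176]
[-9.7993841  -4.2690975   5.09229095] [-0.78239905  2.0483331  -0.06291443] [ 472.02926276 -101.70772735    5.5332    ] [-3.13748111e+00 -1.58251038e-03  1.82115134e+00]
```

Front edge is parallel to the jig and at one x along the whole measured length, and the rear edge is against the fence. I'll add a slight margin of push, let it settle and hand in.

Request:
carry_out(
  plan=[
    {"tx": 0.5, "ty": 0.1, "tz": 0, "rx": 0, "ry": 0, "rz": 0},
    {"tx": 0, "ty": 0, "tz": 0, "rx": 0, "ry": 0, "rz": 0},
    {"tx": 0, "ty": 0, "tz": 0, "rx": 0, "ry": 0, "rz": 0},
    {"tx": 0, "ty": 0, "tz": 0, "rx": 0, "ry": 0, "rz": 0},
    {"tx": 0, "ty": 0, "tz": 0, "rx": 0, "ry": 0, "rz": 0},
    {"tx": 0, "ty": 0, "tz": 0, "rx": 0, "ry": 0, "rz": 0},
  ],
)

```text
time: 27.5
tool_pos: [472.0, -101.6, 5.5]
tcp_rot: [-3.137, -0.002, 1.821]
contact_force: [-11.1, -4.8, 5.8]
grip_width: 15.7
finger_force: 30.0
```

```bash
python3 chk.py w11 | cut -c1-40; python3 -c "
from plant import bot
o=bot.get_obs();print(o['contact_force'],o['finger_force'],o['grip_width'],o['tool_pos']);print(bot.close_job())"
```

```text
72 front edge x -30.75 step 20.6015625 r
66 front edge x -30.75 step 21.9609375 r
40 front edge x -31.0 step 27.2863769531
30 front edge x -30.75 step 25.23828125 
15 front edge x -30.75 step 22.220703125
5 front edge x -30.75 step 16.4633789062
-5 front edge x -31.0 step 16.6025390625
[-11.65806784  -5.31057245   5.38422047] 30.007106065750122 16.04626796991353 [ 472.02700915 -101.62370747    5.45445278]
the job is handed in; nothing more can be done
None
```

The job is handed in, verdict not shown: the plate is seated over both pins and measured flush with the fence, and the spacer, gripped at 30 N in the short-stop gap, is pressing it with about 12 N.

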